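Open the sprung-lid bearing case at the parts counter

TASK

Show the customer the bearing in the wider of the two grey cases on the counter: press down the release tab at the front of the wide case so that its lid springs up, then push the lid back until it rests fully open against its stop, and take the hand away. Use only the fingertips or the outside of the fingers, gently: grip nothing, leave the narrow case shut, the bearing where it lies, and everything else on the counter where it stands.

Things in the scene. Friction and masses are not known exactly. Their poses are not given: they have to be found in the camera images.
- case_wide: the wide case: plain grey plastic box screwed to the counter, 200 mm wide (y), 140 mm deep (x), 60 mm high, 68 mm with its lid shut; origin at the centre of its underside; its -x face is the front, with a steel release tab half-way along; the lid is hinged along the upper rear (+x) edge
- lid_wide (a joint): angle of the wide case's lid, rad: 0 shut and latched, about 0.75 sprung up after release, 1.57 upright, 1.9 fully open against its stop, leaning back beyond the hinge. The lid weighs about 100 g and turns with some damping (0.03 N m s/rad). A sprung pin lifts it only to about 0.75; let go between there and upright it sinks back to 0.75, past upright it falls slowly back onto its stop
- lid_wide_hinge (a point): the middle of the wide case's lid hinge, 70 mm behind the case's origin and 60 mm up; fixed to the case, axes as the case
- lid_wide_edge (a point): the middle of the wide case's lid front, under the tip of a tongue 30 mm wide that sticks out 9 mm; moves with the lid, 149 mm from the hinge; the lid is a plate 8 mm thick and as wide as the case
- tab_wide (a joint): angle of the wide case's release tab, rad: 0 at rest, 0.30 pressed right down; the catch lets go of the lid at about 0.2. Springs back when let go
- tab_wide_pad (a point): where to press the wide case's tab: on top of its flat steel plate, 45 mm high above the counter at rest, 112 mm in front of the case's origin. The plate is 36 mm wide (y) and reaches 13 mm farther forward and 26 mm back, to the upright catch, which stands 26 mm above the plate and leans about 9 mm towards the front as the tab goes down. Going down takes 1 to 6 N and 10 mm of travel at this point, to a firm stop
- case_narrow: the narrow case: plain grey plastic box screwed to the counter, 110 mm wide (y), 140 mm deep (x), 60 mm high, 68 mm with its lid shut; origin at the centre of its underside; its -x face is the front, with a steel release tab half-way along; the lid is hinged along the upper rear (+x) edge
- lid_narrow (a joint): angle of the narrow case's lid, rad: 0 shut and latched, about 0.75 sprung up after release, 1.57 upright, 1.9 fully open against its stop, leaning back beyond the hinge. The lid weighs about 100 g and turns with some damping (0.03 N m s/rad). A sprung pin lifts it only to about 0.75; let go between there and upright it sinks back to 0.75, past upright it falls slowly back onto its stop
- lid_narrow_hinge (a point): the middle of the narrow case's lid hinge, 70 mm behind the case's origin and 60 mm up; fixed to the case, axes as the case
- lid_narrow_edge (a point): the middle of the narrow case's lid front, under the tip of a tongue 30 mm wide that sticks out 9 mm; moves with the lid, 149 mm from the hinge; the lid is a plate 8 mm thick and as wide as the case
- tab_narrow (a joint): angle of the narrow case's release tab, rad: 0 at rest, 0.30 pressed right down; the catch lets go of the lid at about 0.2. Springs back when let go
- tab_narrow_pad (a point): where to press the narrow case's tab: on top of its flat steel plate, 45 mm high above the counter at rest, 112 mm in front of the case's origin. The plate is 36 mm wide (y) and reaches 13 mm farther forward and 26 mm back, to the upright catch, which stands 26 mm above the plate and leans about 9 mm towards the front as the tab goes down. Going down takes 1 to 6 N and 10 mm of travel at this point, to a firm stop
- show_bearing: steel bearing ring, 68 mm across, 18 mm high, lying loose on the foam in the wide case, out of sight until its lid is open; origin at the centre of its underside
- loose_bearing: loose steel ball-bearing ring, 52 mm across, 16 mm high, lying flat between the cases; origin at the centre of its underside
- hose_fitting: upright brass hose fitting, 40 mm across its foot, 55 mm high, between the cases; origin at the centre of its underside
- screwdriver: screwdriver lying at the robot's left, outside the cases; origin under its middle
- grease_tub: round tub, 70 mm across, 70 mm high, at the robot's right, outside the cases; origin at the centre of its underside
- rubber_roll: upright roll of rubber strip, 90 mm across, 90 mm high, beyond the gap between the cases; origin at the centre of its underside
- pipe_flange: aluminium pipe flange, 90 mm across, 35 mm high, at the robot's left, outside the cases; origin at the centre of its underside
- spray_can: upright can, 54 mm across, 150 mm high, at the robot's right, outside the cases; origin at the centre of its underside

How it is judged:
By the outcome, as a careful person would: the job done as asked, in the order asked, and still so for the second after the job is handed in, with the robot touching nothing.
It also fails if it takes over 48 s, if anything falls off the work surface, if the arm or the gripper's body presses on something with over 40 N, if the wrist force passes 120 N, or if a joint passes its speed limit or range.

ROBOT

A 6-joint arm with a two-finger parallel gripper is mounted at the origin on the work surface. World frame = base frame: x ahead of the robot, y to its left, z up, the work surface at z = 0. Lengths are in mm, angles in rad, forces in N, time in s.
With the tool pointing down it reaches from about 325 to 850 mm from the base axis. Payload 4.4 kg.
Tool frame: the origin (TCP) lies midway between the tips of the shut fingers; the grasp point (between the pads) lies 19 mm behind it (ctrl.hold_point_z is the distance from the TCP to the grasp point, in mm); z points along the fingers, y is the direction in which the jaws open and shut (so a half turn about z gives the same grasp; the last joint's range is limited). The gripper opens to 94 mm and grips with 3 to 60 N. Pads are 16 mm wide; open, the fingers measure 119 mm over their backs; the gripper's body (75 mm by 177 mm) begins 78 mm behind the grasp point.
Start: joints at [-1.413, 0.207, 1.542, -0, 1.393, -0.15], TCP at [174.191, -547.982, 205.447] pointing down, gripper open.
Joint ranges: [-2.73, 2.73], [-0.86, 2.22], [0.23, 2.46], [-1.11, 4.25], [0.08, 2.63], [-2.82, 2.82]. Speed limits (rad/s): [2.79, 2.79, 3.14, 3.14, 3.14, 3.14].

INTERFACE

Orientations are given as a unit quaternion [x, y, z, w].
In Python, from workcell import ctrl gives the robot as it stands.
- The arm moves only by the shell command python3 -m jog 'ROWS' [FORCE]. ROWS is JSON, a list of rows, each an object of numbers: "jaw": the closure in counts, from 0 (fully open) to 255 (shut); "x", "y", "z": the shift along the tool's x, y, z in mm; "roll": the turn about the tool's z in rad. In form: [{"jaw": .., "x": .., "y": .., "z": .., "roll": ..}, ...]. A call has 1 to 8 rows; each row is the pose to reach, as a shift and turn from the pose commanded when the call began, along the tool's axes at that moment; what a row does not reach only later rows make up. A row lasts 1/8 s, in which the tool goes at most 62.5 mm and 10.7 degrees, less where a joint would pass 70% of its speed; a pose out of reach is approached as far as the arm can. A call with a gripper value outside its range is refused whole. The fingers move at their own pace and stop on an object; FORCE is the grip in N (left out, the last holds). Time passes only in rows, so rows that repeat a pose let the fingers close. It gives the time, the measured TCP pose, the force and the opening at its end, in the units of the state.
- ctrl.state(): the state, without advancing time (a new reading comes with each control period).
- ctrl.snapshot(name): name is "scene" or "top"; returns a dict with "color" (480x640x3 uint8, red, green, blue), "mtx" (3x3 intrinsics, pixels), "R" (3x3) and "t" (3): a world point X has camera coordinates R X + t. Camera axes: x right, y down, z forward; pixel columns grow to the right and rows downward; lengths in mm; the calibration is good to about 2 mm. A picture is of the moment at which its call begins. There is no depth.
- ctrl.finish_job(): hands the job in, once; it reports no verdict.
The state is a dict: "t": time; "joint_pos": joint angles; "qd": joint speeds; "joint_efforts": joint torques, N m; "position": TCP position; "orientation": TCP orientation; "contact_force": force on the tool from outside, world axes, zero at the start; "moment": the same for the moment, N m; "finger_gap": finger opening in mm.
Only numpy, scipy, OpenCV 4.12 (cv2) and the standard library are available. Lean on these libraries where they do the work, as an engineer would, in place of code of your own. Each camera call takes 0.05 s, during which the arm holds its last target.

## Working session

There is one attempt and no reset: what is moved stays moved. The work goes in short steps, Python scripts to look and compute and a shell command to move; the robot and the scene stay as the last step left them, time stands still between calls to the robot, and variables do not carry over. Pictures are saved under pics/ and viewed, and the job is handed in when it is done.

```bash
ls; mkdir -p pics; python3 - <<'E'
from workcell import ctrl
import cv2,pickle
print(ctrl.state())
for n in ("scene","top"):
    s=ctrl.snapshot(n); cv2.imwrite(f"pics/{n}0.png",s["color"][...,::-1]); pickle.dump(s,open(f"pics/{n}0.pkl","wb"))
    print(n,s["mtx"].tolist(),s["R"].tolist(),s["t"].tolist())
E
```

```text
pics
{'t': 0.0, 'joint_pos': array([-1.41347278e+00,  2.07415440e-01,  1.54290586e+00, -5.28312506e-05,
        1.39351465e+00, -1.50512956e-01]), 'qd': array([ 0.00011997,  0.00028134, -0.00048443,  0.00031491,  0.00136088,
        0.00030031]), 'joint_efforts': array([-1.28837041e-04, -3.70883417e+01, -2.81417620e+01,  6.97876839e-02,
        3.60879942e-02, -1.57305731e-04]), 'position': array([ 174.06249781, -547.18636271,  204.31622447]), 'orientation': array([ 9.88176612e-01,  1.53315767e-01, -2.98157429e-05, -1.12155046e-03]), 'contact_force': array([ 0.21582788,  0.2132748 , -0.53656686]), 'moment': array([ 0.03415014, -0.01511585, -0.03046288]), 'finger_gap': 93.68374658415638}
scene [[480.23211248294007, 0.0, 309.1664506308322], [0.0, 480.23211248294007, 243.94979035328066], [0.0, 0.0, 1.0]] [[0.8339185693770881, 0.5518802392883322, -0.0028321601515478418], [0.3628366609828809, -0.5521166487903788, -0.7506775363465165], [-0.41584778115900145, 0.6249763256408476, -0.6606627091743564]] [-512.7005375948085, -159.68151900583592, 1524.3026805767815]
top [[439.17362450375185, 0.0, 317.3223621719022], [0.0, 439.17362450375185, 241.97167089738792], [0.0, 0.0, 1.0]] [[0.010574964586773735, -0.9998549866531764, 0.013348250400905594], [-0.9889908753420996, -0.012428594021941256, -0.14745364878735853], [0.14759816602538262, -0.011641980734160251, -0.9889788904069333]] [-9.530043880122001, 590.8267695890083, 895.6902582754456]
```

View pics/top0.png

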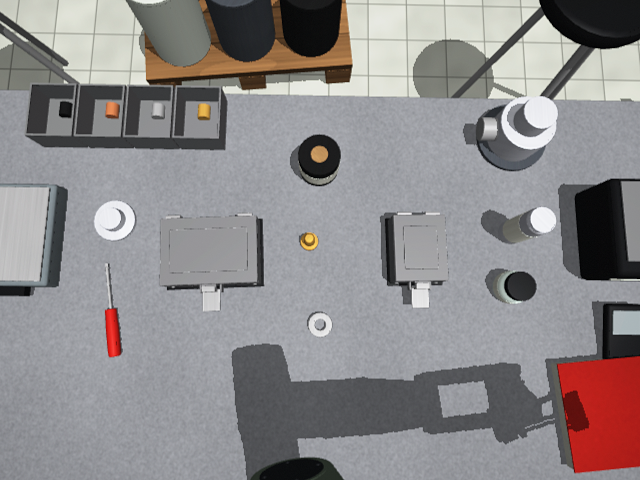

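View pics/scene0.png

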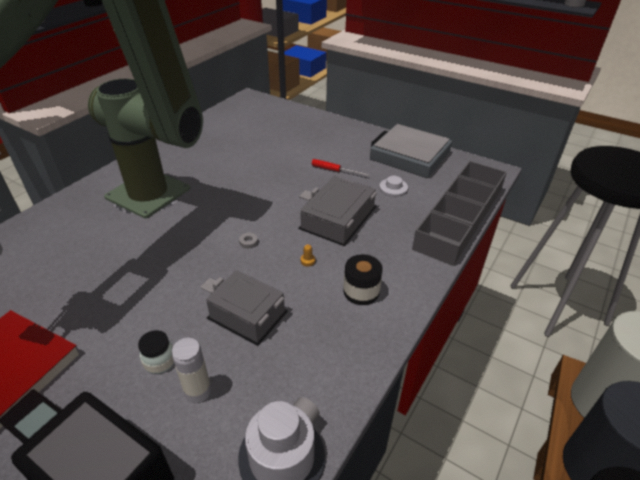

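The top view shows the wide case at about (160–263, 215–290) with its tab near (211, 298). The narrow case is at (387–447, 213–287). I'll enlarge the wide case to measure it.

```bash
cat > h.py <<'E'
import numpy as np,cv2,pickle
def load(n): return pickle.load(open(f"pics/{n}.pkl","rb"))
def ray(s,u,v,z):
    R=np.array(s["R"]);t=np.array(s["t"]);C=-R.T@t
    d=R.T@np.linalg.inv(s["mtx"])@np.array([u,v,1.]); return C+d*(z-C[2])/d[2]
def proj(s,X):
    p=np.array(s["mtx"])@(np.array(s["R"])@np.array(X,float)+s["t"]); return p[:2]/p[2]
def snap(n,name):
    from workcell import ctrl
    s=ctrl.snapshot(n); pickle.dump(s,open(f"pics/{name}.pkl","wb")); cv2.imwrite(f"pics/{name}.png",s["color"][...,::-1]); return s
def crop(s,name,u0,v0,u1,v1,f):
    im=s["color"][v0:v1,u0:u1,::-1]; cv2.imwrite(f"pics/{name}.png",cv2.resize(im,None,fx=f,fy=f,interpolation=cv2.INTER_CUBIC))
E
python3 - <<'E'
from h import *
crop(load("top0"),"c1",150,200,280,320,6); crop(load("scene0"),"c2",280,160,400,250,6)
E
```

```text
(no output)
```

View pics/c1.png

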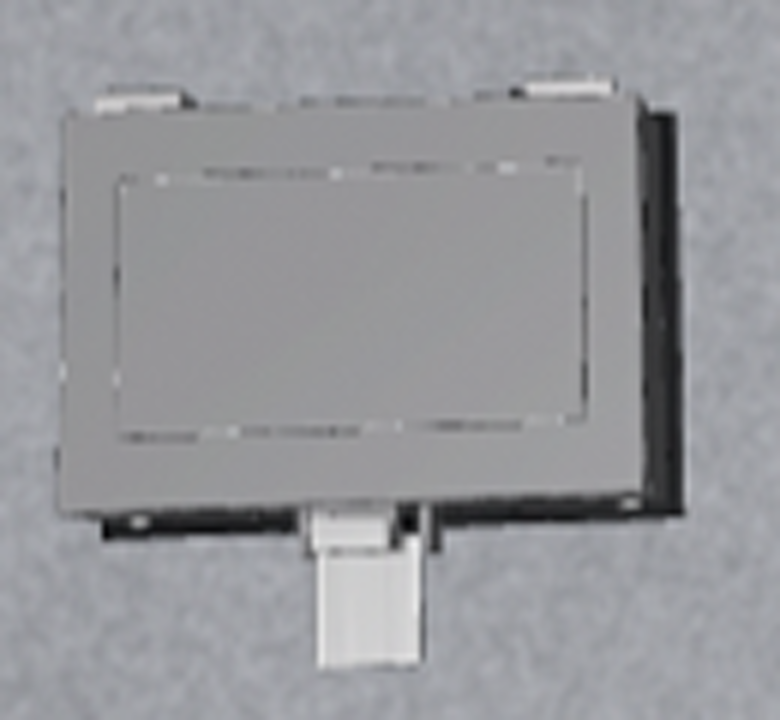

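View pics/c2.png

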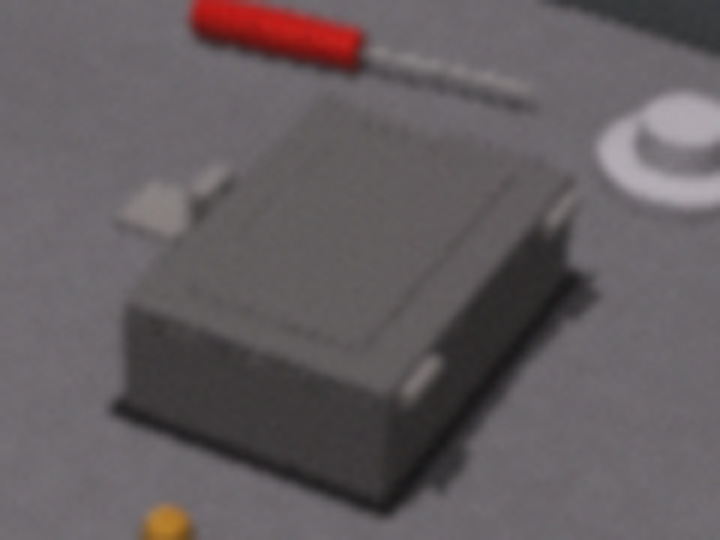

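The crop shows the lid-top corners at crop pixels (67,110), (638,98), (640,497) and (62,512), and the tab-plate front corners at (319,668) and (420,664).

```bash
python3 - <<'E'
from h import *
s=load("top0")
f=lambda c,z:ray(s,150+(c[0]+.5)/6-.5,200+(c[1]+.5)/6-.5,z)
P=np.array([f(c,68) for c in [(67,110),(638,98),(640,497),(62,512)]]);print(P.round(1))
T=np.array([f(c,45) for c in [(319,668),(420,664)]]);print(T.round(1))
print("w",np.linalg.norm(P[0]-P[1]),np.linalg.norm(P[2]-P[3]),"d",np.linalg.norm(P[0]-P[3]),np.linalg.norm(P[1]-P[2]),"tabw",np.linalg.norm(T[0]-T[1]))
# fit rect
L=np.array([[70,100],[70,-100],[-70,-100],[-70,100],[-125,18],[-125,-18]],float)
W=np.vstack([P,T])[:,:2]
a=L-L.mean(0);b=W-W.mean(0)
yaw=np.arctan2((a[:,0]*b[:,1]-a[:,1]*b[:,0]).sum(),(a*b).sum())
R=np.array([[np.cos(yaw),-np.sin(yaw)],[np.sin(yaw),np.cos(yaw)]])
o=W.mean(0)-R@L.mean(0)
print("origin",o,"yaw",yaw,"res",(L@R.T+o-W).round(1).tolist())
for n,p,z in [("pad",(-112,0),45),("hinge",(70,0),60),("edge",(-79,0),60),("tip",(-125,0),45)]:
    q=R@np.array(p)+o;print(n,q.round(1),z)
sc=load("scene0")
for p,z in [((70,100),68),((70,-100),68),((-70,-100),68),((-70,100),68),((-125,18),45),((-125,-18),45)]:
    u=proj(sc,[*(R@np.array(p)+o),z]); print("scene crop",((u-[280,160])*6).round(0))
E
```

```text
[[634.  325.5  68. ]
 [641.  127.   68. ]
 [501.8 122.   68. ]
 [494.5 318.4  68. ]]
[[442.7 234.2  45. ]
 [444.4 199.3  45. ]]
w 198.58646392064043 196.53543583963983 d 139.70684496911838 139.21796491822477 tabw 34.908145627596596
origin [568.03653044 222.82624684] yaw 0.042103534805746745 res [[-0.3, 0.2], [1.2, -1.2], [0.5, -2.0], [-0.6, 1.4], [-0.3, 1.4], [-0.5, 0.3]]
pad [456.1 218.1] 45
hinge [638.  225.8] 60
edge [489.1 219.5] 60
tip [443.1 217.6] 45
scene crop [572. 178.]
scene crop [381. 398.]
scene crop [115. 301.]
scene crop [323.  97.]
scene crop [147. 182.]
scene crop [110. 217.]
```

The measurements fit: width, depth and tab width come within 1–3 mm of the given sizes, and the scene view agrees. Next I'll shut the fingers and move above the tab. This works out the shifts in tool axes.

```bash
cat >> h.py <<'E'
from scipy.spatial.transform import Rotation as Ro
O=np.array([568.0,222.8]);YAW=0.042
def case(x,z,y=0.):
    c,s=np.cos(YAW),np.sin(YAW); return np.array([O[0]+c*x-s*y,O[1]+s*x+c*y,z])
def shift(X,ref=None):
    from workcell import ctrl
    st=ctrl.state(); R=Ro.from_quat(st["orientation"]).as_matrix()
    p=st["position"] if ref is None else ref
    return R.T@(np.array(X)-p)
def brief():
    from workcell import ctrl
    st=ctrl.state(); R=Ro.from_quat(st["orientation"]).as_matrix()
    d=st["position"][:2]-O; c,s=np.cos(YAW),np.sin(YAW)
    print("t",round(st["t"],2),"pos",st["position"].round(1),"case",[round(c*d[0]+s*d[1],1),round(-s*d[0]+c*d[1],1)],"xaxis yaw",round(float(np.arctan2(R[1,0],R[0,0])),4),"down",R[:,2].round(3),"F",st["contact_force"].round(2),"gap",round(float(st["finger_gap"]),1),"q",st["joint_pos"].round(2))
E
python3 - <<'E'
from h import *
brief(); r=[174.191,-547.982,205.447]
print(shift([400,-250,240],r),shift(case(-114,100),r))
E
```

```text
t 0.1 pos [ 174.1 -547.3  204.4] case [np.float64(-425.9), np.float64(-752.8)] xaxis yaw 0.3078 down [-0.     0.002 -1.   ] F [0.4  0.65 0.01] gap 94.1 q [-1.41  0.21  1.54 -0.    1.39 -0.15]
[ 305.48707809 -215.63151655  -34.02323919] [ 498.80081356 -644.96914701  106.91084501]
```

```bash
python3 -m jog '[{"jaw":255,"x":38,"y":-27,"z":-20,"roll":0.05},{"jaw":255,"x":76,"y":-54,"z":-35,"roll":0.1},{"jaw":255,"x":114,"y":-81,"z":-35,"roll":0.15},{"jaw":255,"x":152,"y":-108,"z":-35,"roll":0.2},{"jaw":255,"x":190,"y":-135,"z":-35,"roll":0.266},{"jaw":255,"x":228,"y":-162,"z":-35,"roll":0.266},{"jaw":255,"x":266,"y":-189,"z":-35,"roll":0.266},{"jaw":255,"x":305,"y":-216,"z":-35,"roll":0.266}]' 5; python3 - <<'E'
from h import *
brief(); print(shift(case(-114,110)))
E
```

```text
t: 1.1
position: [399.9, -248.2, 240.1]
orientation: [1.0, 0.021, -0.0, -0.0]
contact_force: [0.4, -0.1, 0.3]
finger_gap: 17.5
t 1.1 pos [ 399.9 -248.2  240.1] case [np.float64(-187.8), np.float64(-463.5)] xaxis yaw 0.0416 down [-0.  0. -1.] F [ 0.41 -0.15  0.3 ] gap 17.5 q [-0.74 -0.05  1.74 -0.    1.45  0.79]
[  73.6186096  -463.53133972  130.19620572]
```

```bash
python3 -m jog '[{"jaw":255,"x":9,"y":-55,"z":0,"roll":0},{"jaw":255,"x":18,"y":-110,"z":0,"roll":0},{"jaw":255,"x":28,"y":-165,"z":10,"roll":0},{"jaw":255,"x":37,"y":-225,"z":30,"roll":0},{"jaw":255,"x":46,"y":-285,"z":50,"roll":0},{"jaw":255,"x":55,"y":-345,"z":70,"roll":0},{"jaw":255,"x":64,"y":-405,"z":90,"roll":0},{"jaw":255,"x":73.5,"y":-463.5,"z":110,"roll":0}]'; python3 -m jog '[{"jaw":255,"x":0,"y":0,"z":0,"roll":0},{"jaw":255,"x":0,"y":0,"z":30,"roll":0},{"jaw":255,"x":0,"y":0,"z":50,"roll":0},{"jaw":255,"x":0,"y":0,"z":50,"roll":0}]'; python3 - <<'E'
from h import *
brief(); print(shift(case(-114,45)))
a=snap("top","top1");b=snap("scene","scene1")
crop(a,"c3",150,200,280,320,6); crop(b,"c4",250,130,400,250,5)
E
```

```text
t: 2.1
position: [452.6, 213.1, 131.5]
orientation: [1.0, 0.021, 0.0, 0.0]
contact_force: [0.4, 0.2, 0.7]
finger_gap: 0.4
t: 2.6
position: [451.2, 209.6, 80.8]
orientation: [1.0, 0.02, -0.002, 0.001]
contact_force: [0.5, 0.3, -0.0]
finger_gap: 0.4
t 2.6 pos [451.2 209.6  80.8] case [np.float64(-117.2), np.float64(-8.3)] xaxis yaw 0.0406 down [-0.004 -0.001 -1.   ] F [ 0.46  0.29 -0.04] gap 0.4 q [ 0.26  0.19  1.84 -0.    1.11  1.79]
[ 3.37155393 -8.34476322 35.78865558]
```

View pics/c3.png

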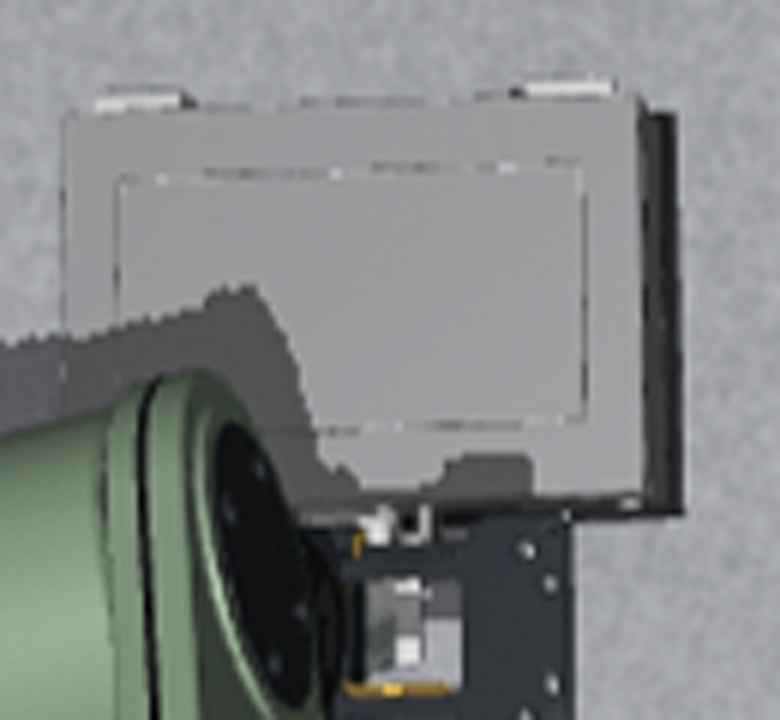

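View pics/c4.png

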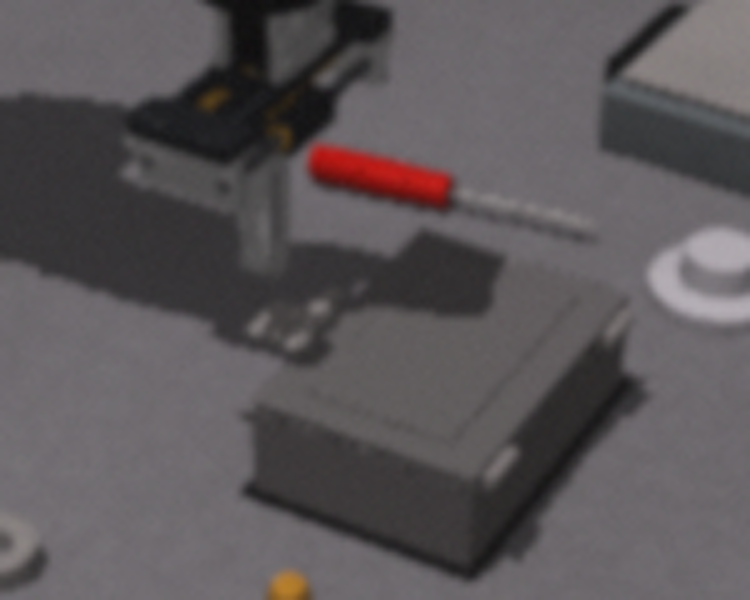

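The pictures show the closed fingers just above the tab, and the lid shut. The measured position is about 8 mm short in y, so I'll correct that and let it settle.

```bash
python3 -m jog '[{"jaw":255,"x":0,"y":0,"z":0,"roll":0},{"jaw":255,"x":0,"y":0,"z":0,"roll":0}]'; python3 - <<'E'
from h import *
brief(); print(shift(case(-114,45)))
E
```

```text
t: 2.95
position: [453.7, 211.2, 83.3]
orientation: [1.0, 0.021, 0.001, -0.0]
contact_force: [0.8, 0.1, -0.6]
finger_gap: 0.3
t 2.95 pos [453.7 211.2  83.3] case [np.float64(-114.7), np.float64(-6.8)] xaxis yaw 0.0415 down [ 0.002  0.    -1.   ] F [ 0.85  0.06 -0.58] gap 0.3 q [ 0.26  0.19  1.84 -0.    1.11  1.79]
[ 0.58798443 -6.78836689 38.32331158]
```

```bash
python3 -m jog '[{"jaw":255,"x":0,"y":-7,"z":0,"roll":0},{"jaw":255,"x":0.5,"y":-7,"z":15,"roll":0},{"jaw":255,"x":0.5,"y":-7,"z":28,"roll":0},{"jaw":255,"x":0.5,"y":-7,"z":28,"roll":0},{"jaw":255,"x":0.5,"y":-7,"z":28,"roll":0}]'; python3 - <<'E'
from h import *
brief(); print(shift(case(-114,45)))
E
```

```text
t: 3.58
position: [452.8, 218.1, 53.8]
orientation: [1.0, 0.021, -0.0, 0.0]
contact_force: [-0.4, 0.8, -0.2]
finger_gap: 0.4
t 3.58 pos [452.8 218.1  53.8] case [np.float64(-115.3), np.float64(0.1)] xaxis yaw 0.0418 down [-0.001 -0.    -1.   ] F [-0.43  0.84 -0.17] gap 0.4 q [ 0.28  0.24  1.85 -0.    1.05  1.81]
[1.25916852 0.11596907 8.79109814]
```

```bash
python3 -m jog '[{"jaw":255,"x":0.5,"y":0,"z":4,"roll":0},{"jaw":255,"x":0.5,"y":0,"z":8,"roll":0},{"jaw":255,"x":0.5,"y":0,"z":10,"roll":0},{"jaw":255,"x":0.5,"y":0,"z":12,"roll":0},{"jaw":255,"x":0.5,"y":0,"z":14,"roll":0},{"jaw":255,"x":0.5,"y":0,"z":14,"roll":0}]'; python3 - <<'E'
from h import *
brief()
E
```

```text
t: 4.32
position: [453.4, 218.2, 40.2]
orientation: [1.0, 0.021, -0.0, 0.0]
contact_force: [-1.4, 0.3, 2.9]
finger_gap: 0.4
t 4.33 pos [453.4 218.2  40.2] case [np.float64(-114.7), np.float64(0.2)] xaxis yaw 0.0418 down [-0. -0. -1.] F [-1.39  0.35  2.92] gap 0.4 q [0.28 0.26 1.86 0.   1.02 1.81]
```

The tab is giving way at 2.9 N. I'll press a little further and hold.

```bash
python3 -m jog '[{"jaw":255,"x":0,"y":0,"z":2,"roll":0},{"jaw":255,"x":0,"y":0,"z":3.5,"roll":0},{"jaw":255,"x":0,"y":0,"z":4.5,"roll":0},{"jaw":255,"x":0,"y":0,"z":4.5,"roll":0},{"jaw":255,"x":0,"y":0,"z":4.5,"roll":0},{"jaw":255,"x":0,"y":0,"z":4.5,"roll":0}]'; python3 - <<'E'
from h import *
brief()
b=snap("scene","scene2");crop(b,"c5",250,130,400,250,5)
E
```

```text
t: 5.08
position: [453.7, 218.3, 36.1]
orientation: [1.0, 0.021, 0.0, -0.0]
contact_force: [-2.6, -0.8, 6.6]
finger_gap: 0.5
t 5.08 pos [453.7 218.3  36.1] case [np.float64(-114.4), np.float64(0.3)] xaxis yaw 0.0419 down [ 0.  0. -1.] F [-2.56 -0.83  6.57] gap 0.5 q [ 0.28  0.27  1.86 -0.    1.02  1.81]
```

View pics/c5.png

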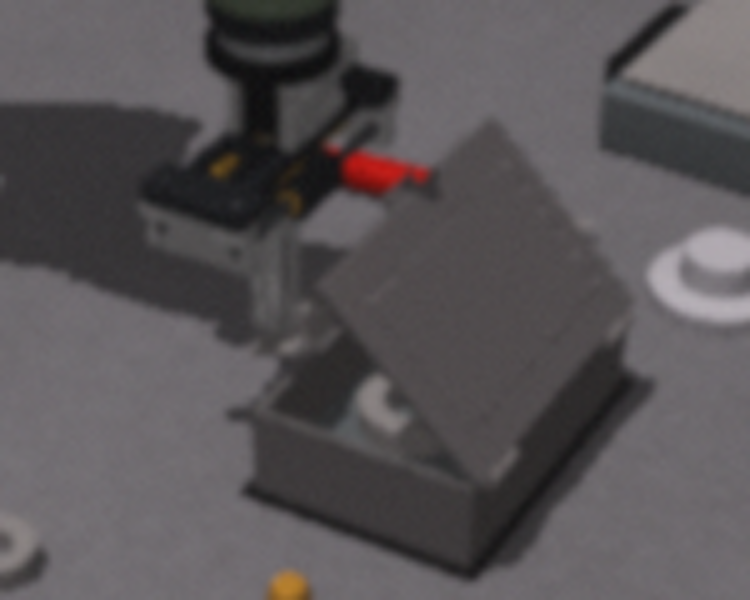

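The lid has sprung up, with the bearing visible inside the case. The top edge runs about (320,290) to (490,120) in the crop. Next I'll raise the hand straight up, clear of the lid.

```bash
python3 -m jog '[{"jaw":255,"x":0,"y":0,"z":-8,"roll":0},{"jaw":255,"x":-4,"y":0,"z":-25,"roll":0},{"jaw":255,"x":-4,"y":0,"z":-50,"roll":0},{"jaw":255,"x":-4,"y":0,"z":-75,"roll":0},{"jaw":255,"x":-4,"y":0,"z":-97,"roll":0},{"jaw":255,"x":10,"y":0,"z":-97,"roll":0},{"jaw":255,"x":30,"y":0,"z":-97,"roll":0},{"jaw":255,"x":30,"y":0,"z":-97,"roll":0}]'; python3 - <<'E'
from h import *
brief()
b=snap("scene","scene3");crop(b,"c6",250,100,400,250,4)
a=snap("top","top3");crop(a,"c7",150,200,280,320,5)
for th in (.7,.75,.8):
  for y in (-100,100):
    X=case(70-140*np.cos(th)-8*np.sin(th),60+140*np.sin(th)+8*np.cos(th)*0+8*np.cos(th),y); print(th,y,((proj(b,X)-[250,100])*4).round())
E
```

```text
t: 6.12
position: [484.6, 219.2, 132.1]
orientation: [1.0, 0.02, -0.0, 0.0]
contact_force: [-0.2, 0.2, 1.2]
finger_gap: 0.4
t 6.12 pos [484.6 219.2 132.1] case [np.float64(-83.5), np.float64(-0.0)] xaxis yaw 0.041 down [-0. -0. -1.] F [-0.2   0.2   1.24] gap 0.4 q [ 0.26  0.19  1.72 -0.    1.23  1.79]
0.7 -100 [230. 348.]
0.7 100 [372. 213.]
0.75 -100 [236. 343.]
0.75 100 [378. 209.]
0.8 -100 [242. 339.]
0.8 100 [383. 205.]
```

View pics/c6.png

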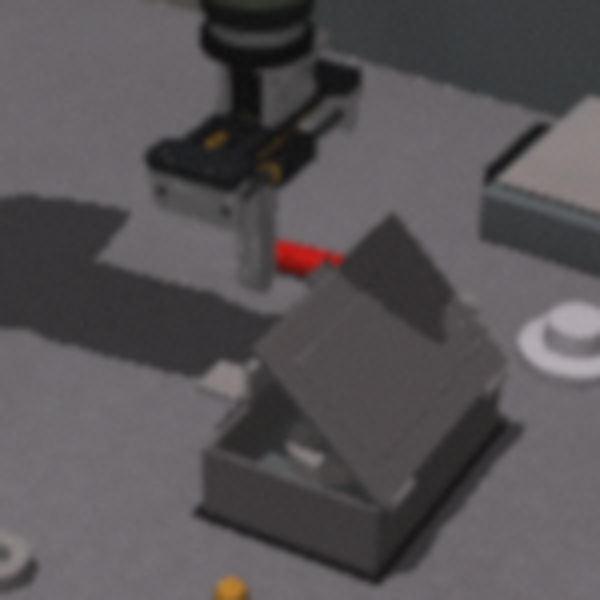

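View pics/c7.png

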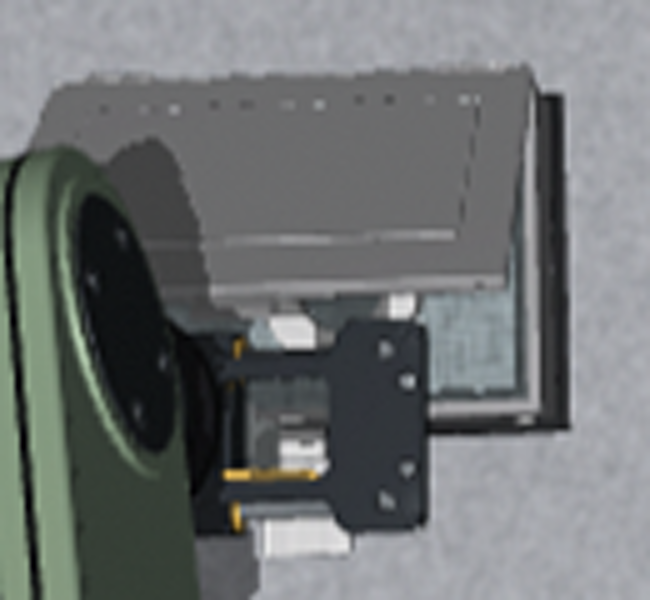

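The lid stands at about 0.75, as expected, and the fingertip is in front of the tongue and below its tip. I'll push gently along the edge's arc.

```bash
python3 -m jog '[{"jaw":255,"x":14,"y":0,"z":0,"roll":0},{"jaw":255,"x":26,"y":0,"z":0,"roll":0},{"jaw":255,"x":35,"y":0,"z":0,"roll":0},{"jaw":255,"x":41,"y":0,"z":-5,"roll":0},{"jaw":255,"x":47,"y":0,"z":-10,"roll":0},{"jaw":255,"x":56,"y":0,"z":-17,"roll":0},{"jaw":255,"x":65,"y":0,"z":-24,"roll":0},{"jaw":255,"x":65,"y":0,"z":-24,"roll":0}]'; python3 - <<'E'
from h import *
brief()
b=snap("scene","scene4");crop(b,"c8",250,80,400,250,4)
E
```

```text
t: 7.22
position: [550.1, 222.3, 158.0]
orientation: [1.0, 0.021, 0.001, -0.0]
contact_force: [-0.0, 0.0, 0.4]
finger_gap: 0.3
t 7.22 pos [550.1 222.3 158. ] case [np.float64(-17.9), np.float64(0.3)] xaxis yaw 0.0415 down [ 0.003  0.001 -1.   ] F [-0.02  0.02  0.44] gap 0.3 q [ 0.24  0.28  1.55 -0.    1.31  1.77]
```

View pics/c8.png

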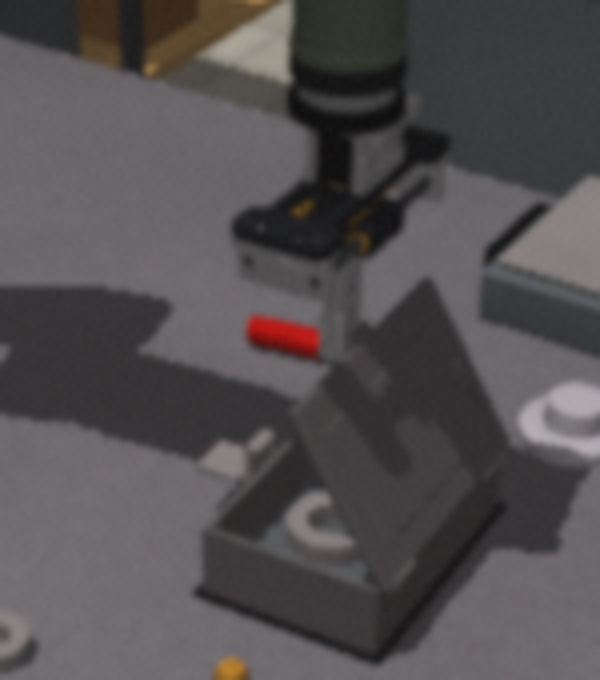

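The lid has followed the fingertip to about 1.0, with very little force. I'll carry on to upright.

```bash
python3 -m jog '[{"jaw":255,"x":10,"y":0,"z":-5,"roll":0},{"jaw":255,"x":20,"y":0,"z":-10,"roll":0},{"jaw":255,"x":30,"y":0,"z":-14,"roll":0},{"jaw":255,"x":41,"y":0,"z":-17,"roll":0},{"jaw":255,"x":52,"y":0,"z":-19,"roll":0},{"jaw":255,"x":63,"y":0,"z":-19,"roll":0},{"jaw":255,"x":72,"y":0,"z":-19,"roll":0},{"jaw":255,"x":81,"y":0,"z":-19,"roll":0}]'; python3 - <<'E'
from h import *
brief()
b=snap("scene","scene5");crop(b,"c9",250,80,400,250,4)
E
```

```text
t: 8.28
position: [629.9, 225.5, 175.4]
orientation: [1.0, 0.021, -0.0, 0.0]
contact_force: [0.2, 0.1, 0.4]
finger_gap: 0.7
t 8.28 pos [629.9 225.5 175.4] case [np.float64(61.9), np.float64(0.1)] xaxis yaw 0.0418 down [-0.001 -0.    -1.   ] F [0.21 0.1  0.38] gap 0.7 q [0.21 0.43 1.32 0.   1.4  1.74]
```

View pics/c9.png

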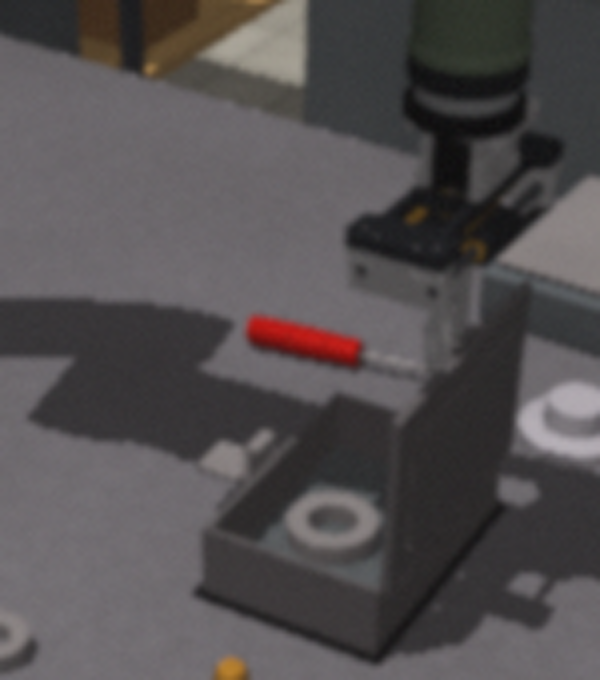

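The lid is about upright and the bearing lies undisturbed. I'll ease it back towards the stop.

```bash
python3 -m jog '[{"jaw":255,"x":6,"y":0,"z":0,"roll":0},{"jaw":255,"x":12,"y":0,"z":0,"roll":0},{"jaw":255,"x":18,"y":0,"z":0,"roll":0},{"jaw":255,"x":23,"y":0,"z":0,"roll":0},{"jaw":255,"x":28,"y":0,"z":0,"roll":0},{"jaw":255,"x":32,"y":0,"z":0,"roll":0},{"jaw":255,"x":36,"y":0,"z":0,"roll":0},{"jaw":255,"x":36,"y":0,"z":0,"roll":0}]'; python3 - <<'E'
from h import *
brief()
b=snap("scene","scene6");crop(b,"c10",250,80,400,250,4)
E
```

```text
t: 9.32
position: [665.6, 227.1, 175.7]
orientation: [1.0, 0.021, 0.0, -0.0]
contact_force: [-0.0, 0.8, 0.5]
finger_gap: 0.4
t 9.32 pos [665.6 227.1 175.7] case [np.float64(97.7), np.float64(0.2)] xaxis yaw 0.0417 down [ 0.  0. -1.] F [-0.02  0.83  0.46] gap 0.4 q [0.21 0.5  1.22 0.   1.43 1.73]
```

View pics/c10.png

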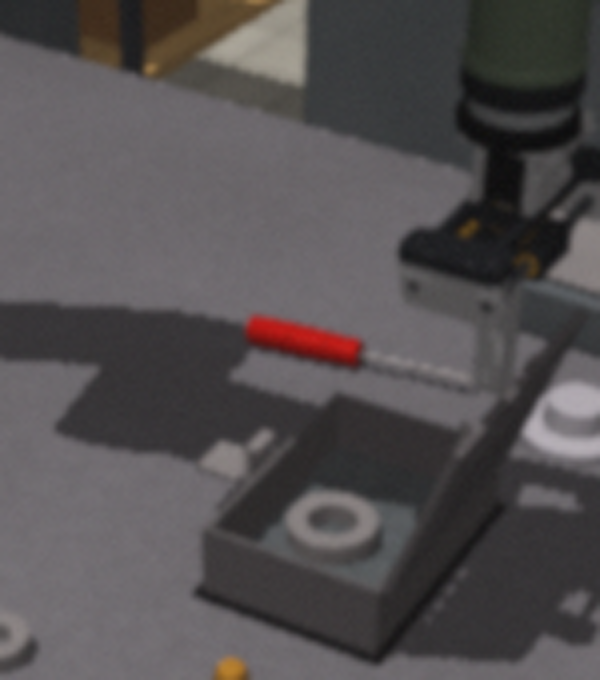

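The lid leans back near its stop. I'll draw the hand back and up so it clears the camera views.

```bash
python3 -m jog '[{"jaw":255,"x":-10,"y":0,"z":0,"roll":0},{"jaw":255,"x":-30,"y":0,"z":-10,"roll":0},{"jaw":255,"x":-60,"y":0,"z":-40,"roll":0},{"jaw":255,"x":-100,"y":0,"z":-70,"roll":0},{"jaw":255,"x":-140,"y":20,"z":-90,"roll":0},{"jaw":255,"x":-180,"y":50,"z":-100,"roll":0},{"jaw":255,"x":-220,"y":80,"z":-100,"roll":0},{"jaw":255,"x":-240,"y":120,"z":-100,"roll":0}]';python3 -m jog '[{"jaw":255,"x":0,"y":40,"z":0,"roll":0},{"jaw":255,"x":0,"y":80,"z":0,"roll":0},{"jaw":255,"x":0,"y":120,"z":0,"roll":0},{"jaw":255,"x":0,"y":140,"z":0,"roll":0},{"jaw":255,"x":0,"y":140,"z":0,"roll":0},{"jaw":255,"x":0,"y":140,"z":0,"roll":0}]'; python3 - <<'E'
from h import *
brief()
b=snap("scene","scene7");crop(b,"c11",250,80,400,250,4)
a=snap("top","top7")
for th in (1.8,1.85,1.9):
  print(th,[((proj(b,case(70-140*np.cos(th),60+140*np.sin(th),y))-[250,80])*4).round().tolist()+proj(a,case(70-140*np.cos(th),60+140*np.sin(th),y)).round(1).tolist() for y in (-100,100)])
E
```

```text
t: 10.38
position: [428.1, 96.9, 276.0]
orientation: [1.0, 0.022, 0.0, -0.0]
contact_force: [0.7, -0.2, 0.2]
finger_gap: 0.3
t: 11.12
position: [436.0, -41.9, 275.7]
orientation: [1.0, 0.021, 0.0, -0.0]
contact_force: [-0.8, 0.4, 0.1]
finger_gap: 0.8
t 11.12 pos [436.  -41.9 275.7] case [np.float64(-143.0), np.float64(-258.9)] xaxis yaw 0.0422 down [ 0.     0.001 -1.   ] F [-0.85  0.36  0.07] gap 0.8 q [-0.29 -0.14  1.76  0.    1.53  1.23]
1.8 [[428.0, 442.0, 247.6, 183.6], [559.0, 298.0, 137.0, 186.6]]
1.85 [[438.0, 448.0, 247.7, 180.3], [568.0, 303.0, 137.5, 183.2]]
1.9 [[447.0, 454.0, 247.8, 177.1], [577.0, 308.0, 138.0, 180.0]]
```

View pics/c11.png

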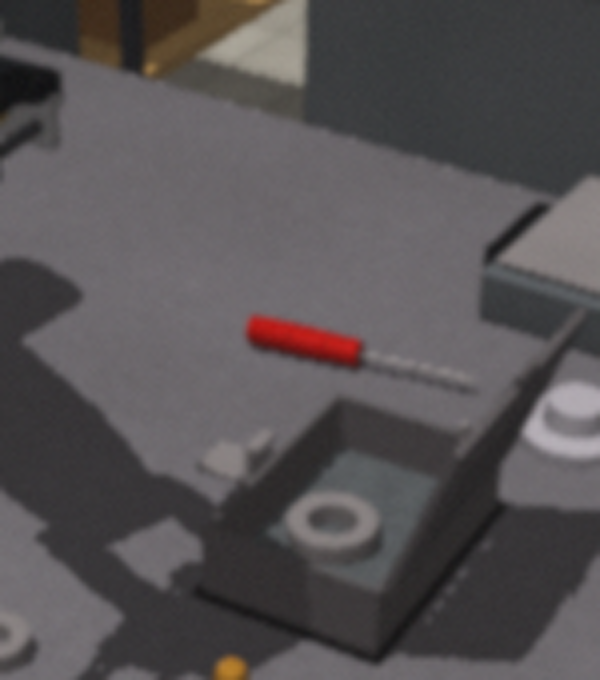

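View pics/top7.png

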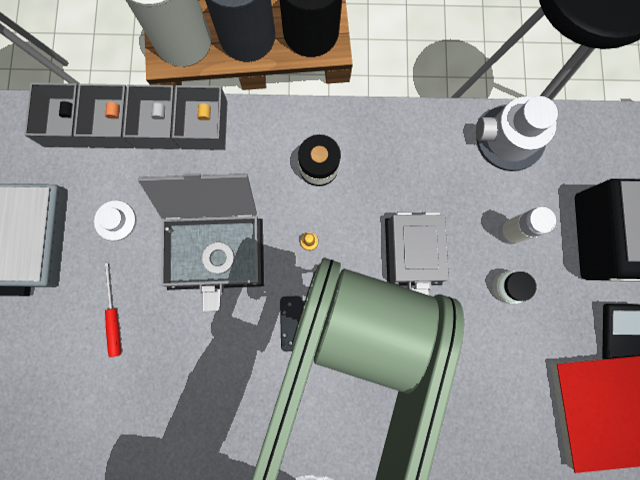

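The lid's far corner is at (139,178) in the top view, against (138,180) predicted for 1.9. The bearing sits in the case, and the narrow case is shut. I'll wait briefly, then compare before and after.

```bash
python3 -m jog '[{"jaw":255,"x":0,"y":0,"z":0,"roll":0},{"jaw":255,"x":0,"y":0,"z":0,"roll":0},{"jaw":255,"x":0,"y":0,"z":0,"roll":0},{"jaw":255,"x":0,"y":0,"z":0,"roll":0},{"jaw":255,"x":0,"y":0,"z":0,"roll":0},{"jaw":255,"x":0,"y":0,"z":0,"roll":0}]'; python3 - <<'E'
from h import *
brief()
b=snap("scene","scene8");a=snap("top","top8")
d=lambda p,q:int((cv2.absdiff(p["color"],q["color"]).max(2)>40).sum())
print("changed px since last:",d(a,load("top7")),d(b,load("scene7")))
E
```

```text
t: 11.98
position: [436.5, -42.8, 275.7]
orientation: [1.0, 0.021, -0.0, -0.0]
contact_force: [-0.2, 0.1, -0.7]
finger_gap: 0.6
t 11.97 pos [436.5 -42.8 275.7] case [np.float64(-142.6), np.float64(-259.8)] xaxis yaw 0.0417 down [-0.  0. -1.] F [-0.23  0.07 -0.66] gap 0.6 q [-0.3  -0.14  1.76  0.    1.53  1.23]
changed px since last: 2745 0
```

View pics/scene8.png

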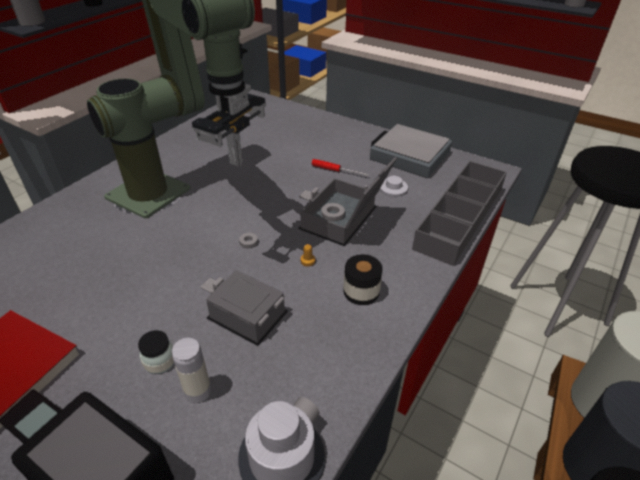

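```bash
python3 - <<'E'
from h import *
a,b=load("top7")["color"],load("top8")["color"]
m=cv2.absdiff(a,b).max(2)>40; ys,xs=np.where(m);print(xs.min(),xs.max(),ys.min(),ys.max(), m[160:300,90:230].sum())
c=load("top0")["color"]
m=cv2.absdiff(c,b).max(2)>40
for n,(u0,v0,u1,v1) in dict(flange=(85,195,140,245),driver=(95,255,130,365),roll=(285,125,350,195),fit=(297,228,322,254),narrow=(380,205,455,282),tub=(490,260,540,310),can=(490,200,560,250)).items(): print(n,m[v0:v1,u0:u1].sum())
E
```

```text
106 465 240 479 2
flange 0
driver 0
roll 0
fit 0
narrow 13
tub 0
can 0
```

View pics/top8.png

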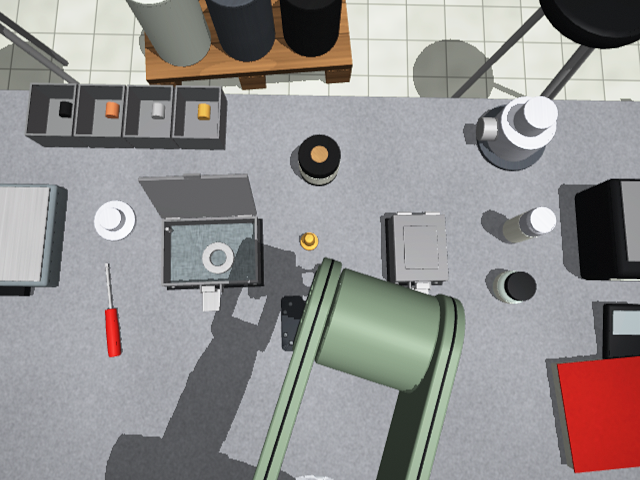

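The changed pixels are in the arm and its shadow, which were still settling. The lid and the other objects have not moved, and the loose bearing is still at (248,240) in the scene view, as at the start.

```bash
python3 -c "
from workcell import ctrl
print(ctrl.finish_job())"
```

```text
the job is handed in; nothing more can be done
None
```

The wide case is open with its bearing on show, and the job is handed in at about 12 s. With the fingers shut, I pressed the wide case's tab about 9 mm down (about 6.6 N) and its lid sprang up to about 0.75. I then pushed the lid along its arc to about 1.87, let it lean back onto its stop, and took the hand well away.

**Lid:** in the last top image its far corner is at (139,178), against (138,180) predicted for 1.9. It did not change over the last 0.9 s.

**Everything else:** the show bearing lies in the case and the narrow case is shut. In the top view, nothing changed around the fitting, roll, flange, screwdriver, tub or can. The arm hid the loose bearing there, but the scene view shows it where it was.

**Disagreements:**
- The first approach stopped about 7 mm short in y, which I corrected before touching anything.
- Two late comparisons of the top view were not clean. 2,745 pixels changed between the last two pictures, spread over the arm and its shadow. Another 13 changed in the narrow-case window since the start; I took those to be the arm overlapping it, without checking further.

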